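Sort stray teapot and urn spares back into the parts tray

TASK

Put the four stray spares lying on the mat back into the parts tray, each into the bin that already holds one of its kind: the ball lid knob, the large brass nut, the urn side handle and the urn tap. Set each one down on the floor of its bin beside the sample, not on top of it or on a wall, and do not drop it in from high up. The flat mushroom knob and the small nut have no bin in this tray: leave them where they lie.

Things in the scene. Friction and masses are not known exactly. Their poses are not given: they have to be found in the camera images.
- knob_mid (a point): ball lid knob, loose, standing on a thin green-grey mat (mat top 2 mm above the table): black ball 30 mm across on a short neck and a steel foot disc 24 mm across; 38 mm tall. Point: on its axis, half-way up (19 mm above its foot; the ball's centre is 4 mm higher). z up its axis
- nut_mid (a point): large brass hexagon nut, loose, lying flat on the mat: 40 mm across flats, 46 mm over corners, 12 mm thick, hole 26 mm. Point: centre of the hole, half-way up. x points square to a flat, z up its axis
- handle_mid (a point): urn side handle, loose, standing on its two brackets on the mat: black barrel-shaped bar 76 mm long along x and 18 mm thick at the middle, its axis 23 mm above the mat, on two steel brackets 20 mm wide (along y) at x = +-29 mm; 32 mm tall. Point: middle of its length, half-way up (16 mm above its underside). z up
- tap_mid (a point): steel urn tap, loose, lying on its side on the mat: 76 mm along x (-37 to +39), 50 mm along y, 26 mm high, z up. Point: axis of its round barrel, 13 mm above the underside. Barrel, the place to grip (across y): 20 mm thick, x = -15 to +11. Towards -x a 26 mm flange and 16 mm threaded tail; around x = +24 a 26 mm plug body, spout to -y, black wing lever to +y, each to 25 mm
- flat_knob_mid (a point): flat mushroom lid knob, look-alike, loose on the mat: black cap 44 mm across on a steel foot, 24.5 mm tall. Has no bin here: to be left. Point: on its axis, half-way up
- small_nut_mid (a point): small brass hexagon nut, look-alike, loose, flat on the mat: 26 mm across flats, 10 mm thick, hole 14 mm. Has no bin here: to be left. Point: centre, half-way up
- knob_space (a point): middle of the free floor of an open grey bin fixed in a blue tray (4 alike). From here its inner walls are at x = +-48, y = -40 and +90 mm; walls 2.5 mm thick, rising 27.5 mm above this point; z up. Floor free from y = -40 to +38 mm; the rest holds one fixed sample, a ball lid knob, 38 mm tall, at y = +69 mm
- nut_space (a point): middle of the free floor of an open grey bin fixed in a blue tray (4 alike). From here its inner walls are at x = +-48, y = -40 and +90 mm; walls 2.5 mm thick, rising 27.5 mm above this point; z up. Floor free from y = -40 to +38 mm; the rest holds one fixed sample, a large brass hexagon nut, 12 mm thick, flat, at y = +66 mm
- handle_space (a point): middle of the free floor of an open grey bin fixed in a blue tray (4 alike). From here its inner walls are at x = +-48, y = -40 and +90 mm; walls 2.5 mm thick, rising 27.5 mm above this point; z up. Floor free from y = -40 to +38 mm; the rest holds one fixed sample, an urn side handle lying along x, 32 mm tall, at y = +78 mm. The loose one fits along x
- tap_space (a point): middle of the free floor of an open grey bin fixed in a blue tray (4 alike). From here its inner walls are at x = +-48, y = -40 and +90 mm; walls 2.5 mm thick, rising 27.5 mm above this point; z up. Floor free from y = -40 to +38 mm; the rest holds one fixed sample, an urn tap lying along x, 26 mm high, at y = +64 mm. The loose one fits along x, either way round, with its barrel over this point
Things that resemble listed ones, but are neither listed nor needed, are in the scene too. What is shaped like the part that bears knob_space but green or pink is not meant.

How it is judged:
By the outcome, as a careful person would: the job done as asked, in the order asked, and still so for the second after the job is handed in, with the robot touching nothing.
It also fails if it takes over 112 s, if anything falls off the work surface, if the arm or the gripper's body presses on something with over 40 N, if the wrist force passes 120 N, or if a joint passes its speed limit or range.

ROBOT

A 6-joint arm with a two-finger parallel gripper is mounted at the origin on the work surface. World frame = base frame: x ahead of the robot, y to its left, z up, the work surface at z = 0. Lengths are in m, angles in rad, forces in N, time in s.
With the tool pointing down it reaches from about 0.35 to 0.85 m from the base axis. Payload 8.1 kg.
Tool frame: the origin (TCP) lies at the centre of the arm's flange, where the gripper is bolted on; the fingertips stand 186 mm ahead of it and the grasp point (between the pads) lies 167 mm ahead of it (robot.grasp_offset is the distance from the TCP to the grasp point, in m); z points along the fingers, y is the line along which they close (so a half turn about z gives the same grasp; the last joint's range is limited). The gripper opens to 93 mm and grips with 3 to 60 N. Pads are 15 mm wide; open, the fingers measure 128 mm over their backs; the gripper's body (75 mm by 188 mm) begins 65 mm behind the grasp point.
Start: joints at [-1.361, 0.13, 1.488, -0, 1.523, -0.085], TCP at [0.174, -0.574, 0.405] pointing down, gripper open.
Joint ranges: [-2.96, 2.96], [-0.89, 2.26], [0.02, 2.5], [-1.34, 4.48], [0, 2.73], [-2.66, 2.66]. Speed limits (rad/s): [2.39, 2.39, 2.79, 3.14, 3.14, 3.14].

INTERFACE

Orientations are given as a rotation vector (axis times angle).
In Python, from plant import robot gives the robot as it stands.
- The arm moves only by the tool drive_tool, never from a script. Its argument "moves" is one flat list of numbers, 7 for each row, row after row: the finger opening in mm, from 0 to 93, then the shift along the tool's x, y, z in mm, then the turn, a rotation vector about the tool's x, y, z in degrees. A call has 1 to 8 rows; each row shifts and turns the commanded pose from where the row before left it, along the tool's axes as they then stand; what a row does not reach is not made up. A row lasts 1/10 s, in which the tool goes at most 50 mm and 8.59 degrees, less where a joint would pass 70% of its speed; a pose out of reach is approached as far as the arm can. A call is refused whole if a number of a shift passes 50 or a number of a turn 8.59, either way. A call with a gripper value outside its range is refused whole. The fingers move at their own pace and stop on an object; "grip_force" is the grip in N (left out, the last holds). Time passes only in rows, so rows that do not move let the fingers close. It gives the time, the measured TCP pose, the force, the opening and the grip force at its end, in the units of the state.
- robot.read_state(): the state, without advancing time (a new reading comes with each control period).
- robot.read_camera(name): name is "scene" or "top"; returns a dict with "color" (384x512x3 uint8, red, green, blue), "depth" (384x512 float32, m along the optical axis (not along the pixel's ray), 0 where there is no reading), "mtx" (3x3 intrinsics, pixels), "R" (3x3) and "t" (3): a world point X has camera coordinates R X + t. Camera axes: x right, y down, z forward; pixel columns grow to the right and rows downward; lengths in m; the calibration is good to about 2 mm. A picture is of the moment at which its call begins.
- robot.close_job(): hands the job in; it is judged then, once.
The state is a dict: "t": time; "q": joint angles; "dq": joint speeds; "joint_torque": joint torques, N m; "tool_pos": TCP position; "orientation": TCP orientation; "force": force on the tool from outside, world axes, zero at the start; "wrist_torque": the same for the moment, N m; "opening": finger opening in m; "gripper_force": force on a finger pad.
Only numpy, scipy, OpenCV 4.12 (cv2) and the standard library are available. Lean on these libraries where they do the work, as an engineer would, in place of code of your own. Each camera call takes 0.05 s, during which the arm holds its last target. There are 200 camera calls.

## Working session

There is one attempt and no reset: what is moved stays moved. The work goes in short steps, Python scripts to look and compute and a tool call to move; the robot and the scene stay as the last step left them, time stands still between calls to the robot, and variables do not carry over. Pictures are saved under pics/ and viewed, at most 14 in all, crops included, and the job is handed in when it is done.

Besides the shell and the picture viewer there is one more tool, called after "Call:" as a command line: name --argument value ..., lists and objects as JSON in quotes. drive_tool: Moves the arm, as the interface text tells. Its arguments: {"type":"object","properties":{"moves":{"type":"array","items":{"type":"number"}},"grip_force":{"type":"number"}},"required":["moves"]}

```bash
mkdir -p pics; ls; python3 - <<'E'
from plant import robot
import cv2,numpy as np
for n in("top","scene"):
    c=robot.read_camera(n);cv2.imwrite(f"pics/{n}0.png",cv2.resize(c["color"][:,:,::-1],(800,600),interpolation=cv2.INTER_CUBIC))
    np.savez(f"{n}0.npz",**c);print(n,c["mtx"],c["R"],c["t"])
s=robot.read_state();print(s["t"],s["tool_pos"],s["orientation"],s["opening"])
E
```

```text
pics
top [[362.4178395    0.         252.46872002]
 [  0.         362.4178395  196.17380521]
 [  0.           0.           1.        ]] [[ 0.0214444  -0.99956812 -0.02009269]
 [-0.98949757 -0.01834621 -0.14338051]
 [ 0.14294996  0.02295637 -0.98946365]] [-0.07359425  0.48881279  0.97127026]
scene [[351.45834268   0.         248.44290726]
 [  0.         351.45834268 191.71173971]
 [  0.           0.           1.        ]] [[-0.43949745  0.89823987  0.00267005]
 [ 0.69991706  0.34432065 -0.62574707]
 [-0.56299032 -0.27314542 -0.78002146]] [ 0.26232027 -0.24630604  1.20546496]
0.1 [ 0.17430168 -0.57391095  0.40379467] [-3.10588696e+00 -4.61116930e-01  1.35689946e-04] 0.09293394541806602
```

View pics/top0.png

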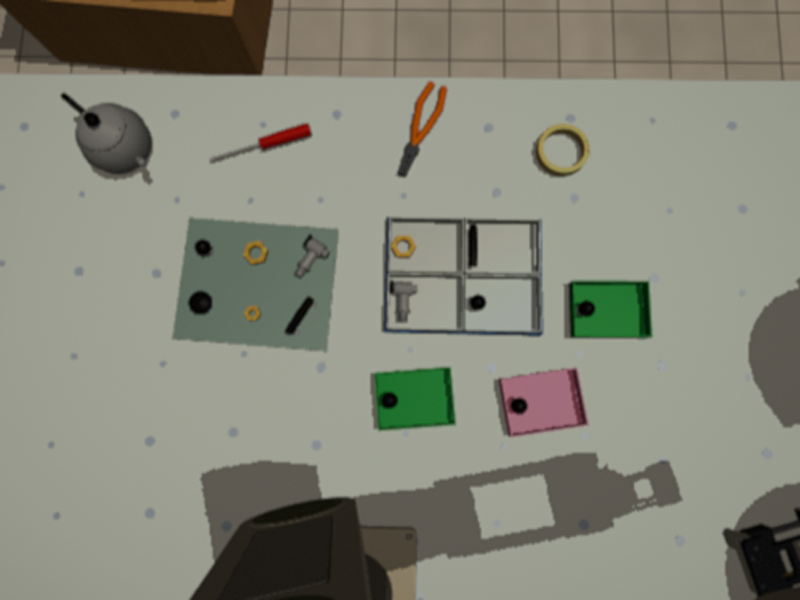

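View pics/scene0.png

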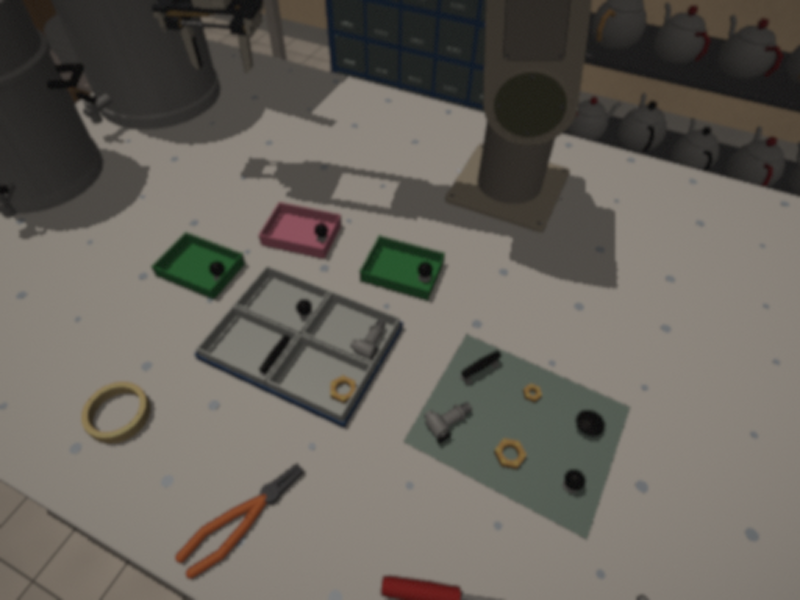

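Top picture (800x600 pixels). Candidates:
- **Ball knob:** (203,247) on the mat. Look-alikes are the flat knob (200,302), the samples at (478,302), and the green and pink bins (587,308), (389,400), (518,405).
- **Large nut:** (255,252). Look-alikes are the small nut (252,313), the sample (403,246) and the yellow ring (563,150).
- **Tap:** (312,255), with the sample at (403,300).
- **Handle:** (300,315), with the sample at (473,245).

Grey bins in the tray: nut top-left, handle top-right, tap bottom-left, knob bottom-right. The scene view agrees with this.

```bash
cat > h.py <<'E'
import numpy as np,cv2
def load(n,k=0): return dict(np.load(f"{n}{k}.npz"))
def ray(c,uv,z):
    uv=np.atleast_2d(np.asarray(uv,float));C=-c["R"].T@c["t"]
    d=np.c_[uv,np.ones(len(uv))]@np.linalg.inv(c["mtx"]).T@c["R"]
    return C+d*((z-C[2])/d[:,2])[:,None]
def cloud(c):
    v,u=np.indices(c["depth"].shape);d=c["depth"]
    p=np.stack([u,v,np.ones_like(u)],-1)@np.linalg.inv(c["mtx"]).T*d[...,None]
    return (p-c["t"])@c["R"]
def blobs(m,amin):
    n,l,s,ce=cv2.connectedComponentsWithStats(m.astype(np.uint8))
    return [(l==i,s[i],ce[i]) for i in range(1,n) if s[i][4]>=amin]
E
python3 - <<'E'
from h import *
c=load("top");P=cloud(c);col=c["color"];hsv=cv2.cvtColor(col,cv2.COLOR_RGB2HSV)
H,S,V=[hsv[...,i].astype(int) for i in range(3)]
roi=np.zeros(H.shape,bool);roi[136:228,108:352]=1
def show(name,m,z,amin=15):
    for b,s,ce in blobs(m&roi,amin):
        w=ray(c,ce,z)[0];Q=ray(c,np.argwhere(b)[:,::-1],z)[:,:2];ev,e=np.linalg.eigh(np.cov(Q.T))
        print(name,ce.round(1),s[4],"w",w[:2].round(4),"ang",np.degrees(np.arctan2(e[1,1],e[0,1])).round(1),"sd",np.sqrt(ev).round(4),"zmax",np.percentile(P[b][:,2],[50,95]).round(4))
show("black",V<45,.025)
show("brass",(S>110)&(H>8)&(H<35)&(V>70),.012)
# heights of mat, floors
for n,(u,v) in dict(mat=(140,180),tapb=(280,192),knobb=(330,200),nutb=(280,155),handb=(330,155),table=(230,180)).items(): print(n,P[v-2:v+3,u-2:u+3,2].mean().round(4))
def up(a,b,x,y):return cv2.resize(col[b:y,a:x,::-1],None,fx=6,fy=6,interpolation=cv2.INTER_CUBIC)
def grid(a,b,x,y):
    i=up(a,b,x,y);i=cv2.convertScaleAbs(i,alpha=1.7)
    for u in range(a-a%10+10,x,10):cv2.line(i,((u-a)*6+3,0),((u-a)*6+3,6),(0,0,255),1);cv2.putText(i,str(u),((u-a)*6-6,16),0,.33,(0,0,255))
    for v in range(b-b%10+10,y,10):cv2.line(i,(0,(v-b)*6+3),(6,(v-b)*6+3),(0,0,255),1);cv2.putText(i,str(v),(8,(v-b)*6+6),0,.33,(0,0,255))
    return i
cv2.imwrite("pics/mat.png",grid(108,136,222,230));cv2.imwrite("pics/tray.png",grid(242,136,352,218))
E
```

```text
black [302. 157.] 123 w [ 0.6066 -0.2018] ang 179.5 sd [0.0039 0.0209] zmax [0.0352 0.039 ]
black [129.5 158.2] 78 w [0.5948 0.291 ] ang 48.4 sd [0.0068 0.0078] zmax [0.037  0.0414]
black [127.8 193.4] 160 w [0.4928 0.2888] ang -152.1 sd [0.01   0.0104] zmax [0.0247 0.0287]
black [305.  193.2] 63 w [ 0.5026 -0.2104] ang 109.1 sd [0.006  0.0067] zmax [0.0404 0.0451]
black [191.1 201.8] 125 w [0.4726 0.1081] ang 149.3 sd [0.0039 0.0211] zmax [0.033  0.0366]
brass [257.6 157.4] 111 w [ 0.6067 -0.0757] ang -161.5 sd [0.0122 0.0124] zmax [0.017  0.0203]
brass [163.1 161.3] 124 w [0.5906 0.1974] ang -145.1 sd [0.0119 0.0128] zmax [0.0145 0.0179]
brass [161.2 200.1] 66 w [0.4773 0.1965] ang 73.9 sd [0.0073 0.0079] zmax [0.0123 0.0164]
mat 0.0024
tapb 0.0052
knobb 0.0047
nutb 0.0066
handb 0.0049
table 0.0002
```

View pics/mat.png

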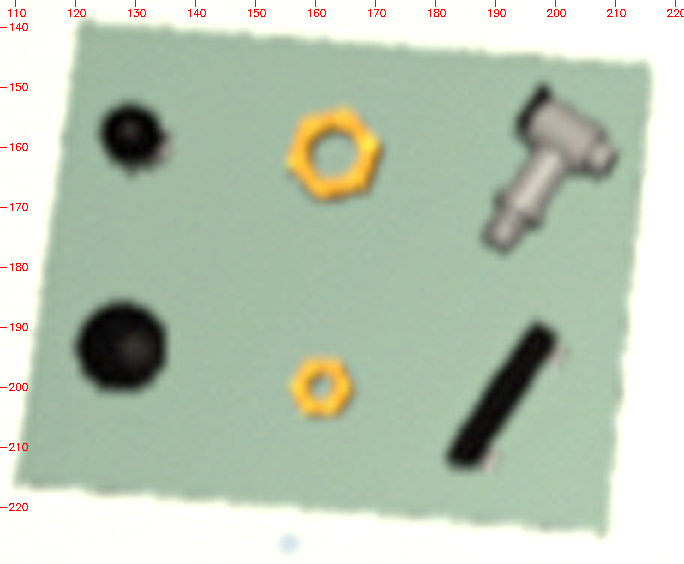

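View pics/tray.png

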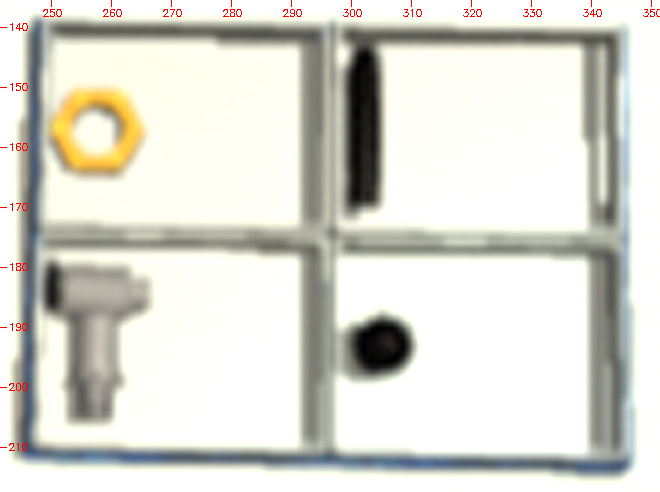

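Close crop (native pixels) confirms the choice: ball knob (129,158), large nut (163,161), tap with its tail at (190,176) and plug at (202,157), handle (191,202). In the tray each bin's sample lies on the left (+y) side and the right side is free.

```bash
python3 - <<'E'
from h import *
c=load("top");s=load("scene")
for n,u,v in [("vdivL",296.5,165),("vdivR",297,200),("left",246.5,165),("right",345,165),("top",280,140.5),("mid",280,175),("mid2",320,175.5),("bot",280,211),("bot2",320,212),("cornTL",247.5,140),("cornBL",246,211),("cornTR",345.5,141),("cornBR",346,213)]: print(n,ray(c,(u,v),.0325)[0,:2].round(4))
hs=cv2.cvtColor(s["color"],cv2.COLOR_RGB2HSV);H,S,V=[hs[...,i].astype(int) for i in range(3)]
roi=np.zeros(H.shape,bool);roi[170:350,120:410]=1
for nm,m,z in(("black",V<45,.025),("brass",(S>110)&(H>8)&(H<35)&(V>70),.012)):
    for b,st,ce in blobs(m&roi,20):
        Q=ray(s,np.argwhere(b)[:,::-1],z)[:,:2];ev,e=np.linalg.eigh(np.cov(Q.T))
        print("scene",nm,ce.round(1),st[4],ray(s,ce,z)[0,:2].round(4),np.degrees(np.arctan2(e[1,1],e[0,1])).round(1))
# nut yaw: 6th harmonic of outer contour, both views
for nm,k,(u0,v0) in(("top",c,(163,161)),("scene",s,None or (327,290))):
    h=cv2.cvtColor(k["color"],cv2.COLOR_RGB2HSV)[v0-16:v0+17,u0-16:u0+17]
    sat=cv2.resize(h[...,1],None,fx=8,fy=8,interpolation=cv2.INTER_CUBIC)
    _,m=cv2.threshold(sat,0,255,cv2.THRESH_OTSU)
    cs,_=cv2.findContours(m,cv2.RETR_EXTERNAL,cv2.CHAIN_APPROX_NONE);q=max(cs,key=cv2.contourArea)[:,0].astype(float)
    W=ray(k,(q+.5)/8-.5+[u0-16,v0-16],.012)[:,:2];M=cv2.moments(W.astype(np.float32)[:,None]*1000);ctr=np.array([M["m10"],M["m01"]])/M["m00"]/1000
    d=W-ctr;th=np.arctan2(d[:,1],d[:,0]);r=np.hypot(*d.T)
    g=np.linspace(-np.pi,np.pi,720,endpoint=False);o=np.argsort(th);rr=np.interp(g,th[o],r[o],period=2*np.pi)
    f=(rr*np.exp(6j*g)).mean();print(nm,"nut ctr",ctr.round(4),"r",r.mean().round(4),"amp",(2*abs(f)).round(5),"corner ang",(np.degrees(np.angle(f))/6).round(1))
# tap: steel mask = not green mat
roi=np.s_[145:182,182:214]
rgb=c["color"][roi].astype(int);ex=rgb[...,1]-rgb[...,0]   # green minus red
m=(ex<6);b=max(blobs(m,20),key=lambda t:t[1][4]);pix=np.argwhere(b[0])[:,::-1]+[182,145]
W=ray(c,pix,.015)[:,:2];x=np.array([np.cos(np.radians(-29)),np.sin(np.radians(-29))])
for it in range(4):
    y=np.array([-x[1],x[0]]);o=W.mean(0);a=(W-o)@x;t=(W-o)@y
    sel=a<a.min()+.045;bins=np.arange(a.min(),a.min()+.045,.004)
    pts=[(a[k].mean(),(t[k].max()+t[k].min())/2) for lo in bins if (k:=(a>=lo)&(a<lo+.004)).sum()>3]
    sl,ic=np.polyfit(*np.array(pts).T,1);ang=np.arctan2(*x[::-1])+np.arctan(sl);x=np.array([np.cos(ang),np.sin(ang)])
y=np.array([-x[1],x[0]]);a=(W-o)@x;t=(W-o)@y
print("tap ang",np.degrees(ang).round(1),"a",a.min().round(4),a.max().round(4),"ic",ic.round(4),"barrel pt",(o+x*(a.min()+.0365)+y*ic).round(4), "t range",t.min().round(4),t.max().round(4))
for lo in np.arange(a.min(),a.max(),.006):
    k=(a>=lo)&(a<lo+.006);print((lo-a.min()).round(3),t[k].min().round(4),t[k].max().round(4))
E
```

```text
vdivL [ 0.5812 -0.1855]
vdivR [ 0.4821 -0.1873]
left [ 0.5789 -0.045 ]
right [ 0.5835 -0.3211]
top [ 0.6516 -0.1385]
mid [ 0.5518 -0.1396]
mid2 [ 0.5523 -0.2511]
bot [ 0.4505 -0.1406]
bot2 [ 0.4499 -0.2506]
cornTL [ 0.6517 -0.0462]
cornBL [ 0.4487 -0.0468]
cornTR [ 0.653  -0.3235]
cornBR [ 0.4485 -0.3218]
scene black [138.6 172.6] 56 [ 0.4943 -0.4044] 76.2
scene black [143.5 179.4] 104 [ 0.5091 -0.3761] -179.9
scene black [271.7 173.3] 59 [ 0.3262 -0.0576] -151.1
scene black [194.3 196.9] 64 [ 0.4993 -0.2131] -136.1
scene black [175.7 226.3] 122 [ 0.6025 -0.2055] -179.6
scene black [247.1 224.4] 21 [ 0.5163 -0.0434] 179.9
scene black [307.5 233.5] 166 [0.4734 0.1061] 150.5
scene black [230.4 252.7] 71 [ 0.6079 -0.0436] 179.8
scene black [377.3 271. ] 235 [0.4984 0.289 ] -170.9
scene black [283.8 279.9] 39 [0.6161 0.1002] 154.8
scene black [367.5 307.3] 136 [0.5945 0.29  ] -176.5
scene black [181.8 312.6] 24 [ 0.7839 -0.0699] 166.5
scene brass [218.3 248.3] 105 [ 0.6042 -0.0802] -164.9
scene brass [340.4 251.1] 67 [0.4772 0.196 ] -177.3
scene brass [326.3 289.9] 168 [0.5896 0.1963] -175.2
scene brass [148.3 333.7] 534 [ 0.8503 -0.1134] 146.5
top nut ctr [0.5907 0.1973] r 0.0218 amp 0.001 corner ang -16.2
scene nut ctr [0.5889 0.1959] r 0.0226 amp 0.00098 corner ang -14.8
tap ang -31.1 a -0.0449 0.0293 ic -0.0001 barrel pt [0.5791 0.0975] t range -0.0249 0.0232
0.0 -0.007 0.0076
0.006 -0.0078 0.0068
0.012 -0.0094 0.0076
0.018 -0.0102 0.0109
0.024 -0.0111 0.0101
0.03 -0.0086 0.0085
0.036 -0.0103 0.0093
0.042 -0.0095 0.0101
0.048 -0.0192 0.0175
0.054 -0.0241 0.0224
0.06 -0.0249 0.0232
0.066 -0.0241 0.0224
0.072 -0.0103 0.0216
```

```bash
cat > plan.py <<'E'
# python3 plan.py x y z yaw : shift still to go (tool mm, axes as now) and z-turn (deg); z = grasp-point height
import sys,numpy as np
from scipy.spatial.transform import Rotation as Ro
from plant import robot
s=robot.read_state();R=Ro.from_rotvec(s["orientation"]).as_matrix();p=np.array(s["tool_pos"]);g=p+R[:,2]*robot.grasp_offset
yaw=np.degrees(np.arctan2(R[1,0],R[0,0]));print("t",round(s["t"],2),"grasp",(g*1000).round(1),"yaw",yaw.round(2),"tilt",np.degrees(np.arccos(-R[2,2])).round(2),"open",round(s["opening"]*1000,1),"gf",s["gripper_force"],"F",np.round(s["force"],1),"q",np.round(s["q"],2))
if len(sys.argv)>4:
    x,y,z,w=map(float,sys.argv[1:5]);print("shift tool mm",((R.T@(np.array([x,y,z])-g))*1000).round(1),"turn z",round(yaw-w,2), "world mm",((np.array([x,y,z])-g)*1000).round(1))
E
python3 plan.py 0.5945 0.2905 0.1 0
```

```text
t 0.1 grasp [ 174.2 -573.6  236.5] yaw 16.89 tilt 0.1 open 92.9 gf 0.0 F [ 0.2 -1.2 -0. ] q [-1.36  0.13  1.49  0.    1.52 -0.09]
shift tool mm [ 653.2 -704.5  137.8] turn z 16.89 world mm [ 420.3  864.1 -136.5]
```

Call:
drive_tool --moves '[80,0,0,0,0,0,8.45,80,0,0,0,0,0,8.45,80,17.5,-36,4,0,0,0,80,17.5,-36,4,0,0,0,80,17.5,-36,4,0,0,0,80,17.5,-36,4,0,0,0,80,17.5,-36,4,0,0,0,80,17.5,-36,4,0,0,0]' --grip_force 20

```text
t: 0.9
tool_pos: [0.2797, -0.3565, 0.3801]
orientation: [-3.141, 0.001, 0.0]
force: [1.0, -0.1, 0.5]
opening: 0.0799
gripper_force: 0.0
```

Call:
drive_tool --moves '[60,17.5,-36,4,0,0,0,60,17.5,-36,4,0,0,0,60,17.5,-36,4,0,0,0,60,17.5,-36,4,0,0,0,60,17.5,-36,4,0,0,0,60,17.5,-36,4,0,0,0,60,17.5,-36,4,0,0,0,60,17.5,-36,4,0,0,0]'

```text
t: 1.7
tool_pos: [0.4197, -0.0685, 0.3484]
orientation: [3.142, -0.0, -0.0]
force: [0.9, 0.2, 0.1]
opening: 0.0603
gripper_force: 0.0
```

Call:
drive_tool --moves '[60,17.5,-36,4,0,0,0,60,17.5,-36,4,0,0,0,60,17.5,-36,4,0,0,0,60,17.5,-36,4,0,0,0,60,17.5,-36,4,0,0,0,60,17.5,-36,4,0,0,0,60,17.5,-36,4,0,0,0,60,0,0,0,0,0,0]'

```text
t: 2.5
tool_pos: [0.5424, 0.1854, 0.3189]
orientation: [-3.141, -0.005, 0.003]
force: [-0.9, -0.7, -0.5]
opening: 0.0599
gripper_force: 0.0
```

```bash
python3 plan.py 0.5945 0.2905 0.1 0
```

```text
t 2.5 grasp [542.1 185.5 151.6] yaw 0.18 tilt 0.13 open 59.9 gf 0.0 F [-0.9 -0.7 -0.5] q [0.24 0.12 1.66 0.   1.36 1.81]
shift tool mm [  52.8 -104.8   51.6] turn z 0.18 world mm [ 52.4 105.  -51.6]
```

Call:
drive_tool --moves '[60,13.2,-26.2,13,0,0,0,60,13.2,-26.2,13,0,0,0,60,13.2,-26.2,13,0,0,0,60,13.2,-26.2,12.6,0,0,0,60,0,0,20,0,0,0,60,0,0,20,0,0,0,60,0,0,0,0,0,0]'

```text
t: 3.2
tool_pos: [0.5931, 0.2856, 0.2249]
orientation: [3.139, -0.0, -0.01]
force: [-1.9, -0.6, 0.1]
opening: 0.0596
gripper_force: 0.0
```

```bash
python3 plan.py 0.5945 0.2905 0.025 0
```

```text
t 3.2 grasp [592.  285.1  57.7] yaw -0.01 tilt 0.41 open 59.6 gf 0.0 F [-1.9 -0.6  0.1] q [ 0.37  0.43  1.47 -0.    1.25  1.94]
shift tool mm [ 2.8 -5.5 32.6] turn z -0.01 world mm [  2.5   5.4 -32.7]
```

Call:
drive_tool --moves '[60,0,0,0,0,0,0,60,0,0,0,0,0,0]'

```text
t: 3.4
tool_pos: [0.5953, 0.2864, 0.2307]
orientation: [-3.141, 0.001, -0.003]
force: [-0.1, -1.2, 0.8]
opening: 0.0601
gripper_force: 0.0
```

```bash
python3 plan.py 0.5945 0.2905 0.025 0
```

```text
t 3.4 grasp [595.6 286.5  63.4] yaw -0.03 tilt 0.1 open 60.1 gf 0.0 F [-0.1 -1.2  0.8] q [ 0.37  0.43  1.47 -0.    1.25  1.94]
shift tool mm [-1.2 -4.  38.4] turn z -0.03 world mm [ -1.1   4.  -38.4]
```

```bash
python3 - <<'E'
s=open("plan.py").read()
s=s.replace('s=robot.read_state();R=Ro.from_rotvec(s["orientation"]).as_matrix();p=np.array(s["tool_pos"])','''L=[robot.read_state()]
for i in range(5): robot.read_camera("top");L.append(robot.read_state())
s=L[-1];R=Ro.from_rotvec([k["orientation"] for k in L]).mean().as_matrix();A=np.array([k["tool_pos"] for k in L]);p=A.mean(0);print("sd",(A.std(0)*1000).round(1))''')
open("plan.py","w").write(s)
E
python3 plan.py 0.5945 0.2905 0.025 0
```

```text
sd [0.1 0.1 0.3]
t 3.65 grasp [595.6 286.7  63.4] yaw -0.03 tilt 0.12 open 60.1 gf 0.0 F [-0.  -1.  -0.1] q [0.37 0.43 1.47 0.   1.25 1.94]
shift tool mm [-1.2 -3.8 38.4] turn z -0.03 world mm [ -1.1   3.8 -38.4]
```

Call:
drive_tool --moves '[60,-1,-3.8,10,0,0,0,60,0,0,14,0,0,0,60,0,0,14,0,0,0,60,0,0,0,0,0,0,20,0,0,0,0,0,0,20,0,0,0,0,0,0,20,0,0,0,0,0,0,20,0,0,0,0,0,0]'

```text
t: 4.45
tool_pos: [0.5937, 0.2904, 0.1909]
orientation: [3.141, -0.0, -0.0]
force: [-0.7, 0.1, -0.2]
opening: 0.0327
gripper_force: 0.0
```

Call:
drive_tool --moves '[20,0,0,0,0,0,0,20,0,0,0,0,0,0,20,0,0,0,0,0,0]'

```text
t: 4.75
tool_pos: [0.5937, 0.2904, 0.1912]
orientation: [3.142, -0.0, -0.0]
force: [0.1, -0.3, -0.7]
opening: 0.0283
gripper_force: 20.0
```

```bash
sed -i 's/range(5)/range(1)/' plan.py; python3 plan.py 0.501 -0.276 0.12 0
```

```text
sd [0. 0. 0.]
t 4.8 grasp [593.8 290.4  23.8] yaw -0.01 tilt 0.0 open 28.3 gf 19.99984173802659 F [-0.6  0.  -1.3] q [ 0.38  0.47  1.48 -0.    1.19  1.95]
shift tool mm [-92.7 566.4 -96.1] turn z -0.01 world mm [ -92.8 -566.4   96.2]
```

Call:
drive_tool --moves '[20,0,0,-30,0,0,0,20,0,0,-40,0,0,0,20,-3,15,-10,0,0,0,20,-6,35,0,0,0,0,20,-6,40,0,0,0,0,20,-6,40,0,0,0,0,20,-6,40,0,0,0,0,20,-6,40,0,0,0,0]'

```text
t: 5.6
tool_pos: [0.5603, 0.079, 0.2713]
orientation: [3.142, 0.0, 0.001]
force: [0.5, -0.2, -0.5]
opening: 0.0286
gripper_force: 20.0
```

Call:
drive_tool --moves '[20,-6,40,0,0,0,0,20,-6,40,0,0,0,0,20,-6,40,0,0,0,0,20,-6,40,0,0,0,0,20,-6,40,0,0,0,0,20,-6,40,0,0,0,0,20,-6,40,0,0,0,0,20,-6,40,0,0,0,0]'

```text
t: 6.4
tool_pos: [0.5122, -0.2412, 0.2714]
orientation: [3.141, -0.0, 0.001]
force: [1.0, -1.1, -0.5]
opening: 0.0284
gripper_force: 20.0
```

Call:
drive_tool --moves '[20,-6,25,0,0,0,0,20,-6,10,0,0,0,0,20,0,0,0,0,0,0,20,0,0,0,0,0,0,20,0,0,0,0,0,0]'

```text
t: 6.9
tool_pos: [0.5011, -0.2732, 0.2711]
orientation: [-3.141, -0.002, -0.0]
force: [-0.7, 0.7, -0.1]
opening: 0.0284
gripper_force: 20.0
```

```bash
python3 plan.py 0.501 -0.275 0.028 0; python3 - <<'E'
from plant import robot
import cv2
a=robot.read_camera("top")["color"][120:230,230:370,::-1];b=robot.read_camera("scene")["color"][120:280,100:300,::-1]
a=cv2.resize(a,(509,400),interpolation=2);b=cv2.resize(b,(290,400)[::1] if 0 else (500,400),interpolation=2)
cv2.imwrite("pics/k1.png",cv2.resize(cv2.hconcat([a,b]),(800,317)))
E
```

```text
sd [0. 0. 0.]
t 6.95 grasp [ 501.1 -273.2  103.8] yaw 0.08 tilt 0.02 open 28.5 gf 20.00005033565685 F [-0.2 -0.5 -1.2] q [-0.59  0.16  1.71  0.    1.28  0.98]
shift tool mm [-0.1  1.9 75.8] turn z 0.08 world mm [ -0.1  -1.8 -75.8]
```

View pics/k1.png

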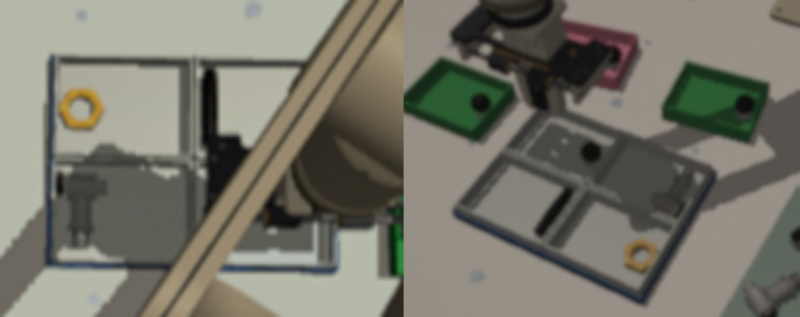

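The left view shows the gripper over the bottom-right (knob) bin. The right view shows the fingers above that bin, clear of the walls and the sample at (591,152).

Call:
drive_tool --moves '[20,0,1.8,25,0,0,0,20,0,0,25,0,0,0,20,0,0,15,0,0,0,20,0,0,5,0,0,0,20,0,0,3,0,0,0,20,0,0,0,0,0,0,20,0,0,0,0,0,0]'

```text
t: 7.75
tool_pos: [0.5012, -0.2767, 0.1993]
orientation: [3.141, -0.0, 0.002]
force: [1.3, 0.2, -0.8]
opening: 0.0284
gripper_force: 20.0
```

Call:
drive_tool --moves '[20,0,0,1.5,0,0,0,20,0,0,0,0,0,0,20,0,0,0,0,0,0]'

```text
t: 8.05
tool_pos: [0.5008, -0.2765, 0.1969]
orientation: [3.141, -0.0, 0.001]
force: [-1.1, 0.1, -0.7]
opening: 0.0283
gripper_force: 20.0
```

```bash
python3 plan.py 0.501 -0.275 0.0268 0
```

```text
sd [0. 0. 0.]
t 8.1 grasp [ 500.8 -276.5   29.6] yaw -0.01 tilt 0.02 open 28.3 gf 19.999988107010722 F [-0.1 -1.  -0.5] q [-0.59  0.25  1.75  0.    1.14  0.98]
shift tool mm [ 0.2 -1.5  2.8] turn z -0.01 world mm [ 0.2  1.5 -2.8]
```

Call:
drive_tool --moves '[20,0,-1.5,1.5,0,0,0,20,0,0,0,0,0,0,20,0,0,0,0,0,0]'

```text
t: 8.4
tool_pos: [0.5006, -0.2748, 0.195]
orientation: [-3.141, 0.0, 0.0]
force: [0.2, -0.4, -1.7]
opening: 0.0283
gripper_force: 20.0
```

Call:
drive_tool --moves '[20,0,0,1,0,0,0,20,0,0,0,0,0,0,20,0,0,0,0,0,0]'

```text
t: 8.7
tool_pos: [0.5007, -0.2749, 0.1941]
orientation: [-3.142, 0.0, 0.0]
force: [-0.1, 0.5, -0.0]
opening: 0.0284
gripper_force: 20.0
```

Call:
drive_tool --moves '[20,0,0,0.8,0,0,0,20,0,0,0,0,0,0,20,0,0,0,0,0,0]'

```text
t: 9.0
tool_pos: [0.5008, -0.2749, 0.1935]
orientation: [3.141, -0.0, 0.0]
force: [-0.4, 0.9, 1.7]
opening: 0.0283
gripper_force: 20.0
```

Call:
drive_tool --moves '[20,0,0,0.6,0,0,0,20,0,0,0,0,0,0,20,0,0,0,0,0,0]'

```text
t: 9.3
tool_pos: [0.5009, -0.2749, 0.1935]
orientation: [3.141, -0.0, 0.001]
force: [-1.5, 1.6, 5.7]
opening: 0.0283
gripper_force: 20.0
```

Call:
drive_tool --moves '[37,0,0,0,0,0,0,37,0,0,0,0,0,0,37,0,0,-8,0,0,0,37,0,0,-20,0,0,0,37,0,0,-30,0,0,0,60,0,0,-30,0,0,0,60,0,0,0,0,0,0,60,0,0,0,0,0,0]'

```text
t: 10.1
tool_pos: [0.501, -0.2751, 0.2819]
orientation: [3.14, -0.0, 0.003]
force: [-0.5, -0.0, -0.3]
opening: 0.0561
gripper_force: 0.0
```

```bash
python3 plan.py 0.590 0.1966 0.1 44.5; python3 - <<'E'
from plant import robot
import cv2
b=robot.read_camera("scene")["color"][120:280,100:300,::-1]
cv2.imwrite("pics/k2.png",cv2.resize(b,(500,400),interpolation=2))
E
```

```text
sd [0.2 0.2 0.7]
t 10.15 grasp [ 500.9 -275.   113.9] yaw -0.01 tilt 0.06 open 58.1 gf 0.0 F [-0.4  0.6 -1.8] q [-0.59  0.15  1.7  -0.    1.29  0.98]
shift tool mm [  89.  -471.7   13.7] turn z -44.51 world mm [ 89.1 471.6 -13.9]
```

View pics/k2.png

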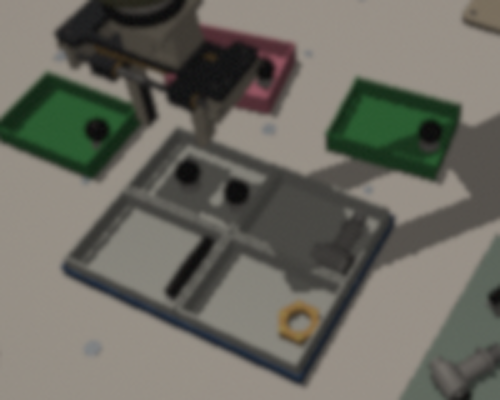

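The scene crop shows the knob standing upright on the bin floor at (187,172), beside the sample at (237,191). Next is the nut.

Call:
drive_tool --moves '[64,5,-26,0,0,0,0,64,7,-37,0,0,0,0,64,7,-37,0,0,0,0,64,7,-37,0,0,0,0,64,7,-37,0,0,0,0,64,7,-37,0,0,0,0,64,7,-37,0,0,0,0,64,7,-37,0,0,0,0]'

```text
t: 11.0
tool_pos: [0.5541, 0.0117, 0.279]
orientation: [-3.141, 0.0, 0.005]
force: [0.8, -0.3, 0.3]
opening: 0.064
gripper_force: 0.0
```

Call:
drive_tool --moves '[64,7,-37,0,0,0,0,64,7,-37,0,0,0,0,64,7,-37,0,0,0,0,64,7,-37,0,0,0,0,64,7,-28,0,0,0,0,64,7,-11,0,0,0,0,64,0,0,5,0,0,-7.4,64,0,0,5,0,0,-7.4]'

```text
t: 11.8
tool_pos: [0.5962, 0.1977, 0.2686]
orientation: [3.114, 0.414, -0.005]
force: [-0.5, 0.1, -0.6]
opening: 0.0643
gripper_force: 0.0
```

Call:
drive_tool --moves '[64,0,0,10,0,0,-7.4,64,0,0,10,0,0,-7.4,64,0,0,10,0,0,-7.4,64,0,0,10,0,0,-7.4,64,0,0,0,0,0,0,64,0,0,0,0,0,0,64,0,0,0,0,0,0]'

```text
t: 12.5
tool_pos: [0.5968, 0.1971, 0.2308]
orientation: [-2.911, -1.182, 0.0]
force: [-0.0, -0.4, 0.4]
opening: 0.0639
gripper_force: 0.0
```

```bash
python3 plan.py 0.590 0.1966 0.0235 44.5
```

```text
sd [0.1 0.  0.2]
t 12.55 grasp [596.9 197.1  63.7] yaw 44.24 tilt 0.01 open 64.0 gf 0.0 F [ 0.2  0.4 -0.1] q [ 0.24  0.35  1.56 -0.    1.23  1.04]
shift tool mm [-5.3 -4.5 40.2] turn z -0.26 world mm [ -6.9  -0.5 -40.2]
```

Call:
drive_tool --moves '[64,-5.3,-4.5,11,0,0,-0.3,64,0,0,15,0,0,0,64,0,0,11,0,0,0,64,0,0,4,0,0,0,64,0,0,0,0,0,0,64,0,0,0,0,0,0,30,0,0,0,0,0,0,30,0,0,0,0,0,0]' --grip_force 20

```text
t: 13.35
tool_pos: [0.5898, 0.1966, 0.1895]
orientation: [-2.906, -1.194, 0.0]
force: [0.4, -0.7, 0.6]
opening: 0.0526
gripper_force: 0.0
```

Call:
drive_tool --moves '[30,0,0,0,0,0,0,30,0,0,0,0,0,0,30,0,0,0,0,0,0,30,0,0,0,0,0,0]'

```text
t: 13.75
tool_pos: [0.5898, 0.1966, 0.1897]
orientation: [-2.906, -1.194, 0.0]
force: [0.2, -0.1, -0.2]
opening: 0.0395
gripper_force: 20.0
```

```bash
python3 plan.py 0.602 -0.143 0.1 90
```

```text
sd [0. 0. 0.]
t 13.8 grasp [589.8 196.6  22.4] yaw 44.69 tilt 0.0 open 39.6 gf 19.996737241744995 F [ 0.7  1.2 -0.6] q [ 0.24  0.38  1.6  -0.    1.16  1.03]
shift tool mm [-230.2  250.   -77.6] turn z -45.31 world mm [  12.2 -339.6   77.6]
```

Call:
drive_tool --moves '[30,0,0,-25,0,0,0,30,0,0,-35,0,0,0,30,-10,11,-18,0,0,0,30,-23,25,0,0,0,0,30,-23,25,0,0,0,0,30,-23,25,0,0,0,0,30,-23,25,0,0,0,0,30,-23,25,0,0,0,0]'

```text
t: 14.6
tool_pos: [0.5962, 0.0097, 0.2676]
orientation: [2.906, 1.194, -0.0]
force: [0.6, 0.7, -0.7]
opening: 0.0399
gripper_force: 20.0
```

Call:
drive_tool --moves '[30,-23,25,0,0,0,0,30,-23,25,0,0,0,0,30,-23,25,0,0,0,0,30,-23,25,0,0,0,0,30,-13,14,0,0,0,-7.5,30,0,0,0,0,0,-7.5,30,0,0,0,0,0,-7.5,30,0,0,0,0,0,-7.5]'

```text
t: 15.4
tool_pos: [0.6016, -0.1442, 0.2674]
orientation: [-2.493, -1.911, 0.001]
force: [-0.1, -0.3, -0.5]
opening: 0.0398
gripper_force: 20.0
```

Call:
drive_tool --moves '[30,0,0,0,0,0,-7.5,30,0,0,0,0,0,-7.5,30,0,0,0,0,0,0,30,0,0,0,0,0,0,30,0,0,0,0,0,0]'

```text
t: 15.9
tool_pos: [0.602, -0.1432, 0.2677]
orientation: [2.231, 2.212, -0.0]
force: [-0.1, 0.4, -0.9]
opening: 0.0398
gripper_force: 20.0
```

```bash
python3 plan.py 0.6035 -0.143 0.0255 90
```

```text
sd [0.  0.1 0. ]
t 15.95 grasp [ 602.  -143.2  100.4] yaw 89.52 tilt 0.0 open 39.9 gf 19.996601343154907 F [ 0.7  0.3 -0.7] q [-0.32  0.28  1.57 -0.    1.29 -0.31]
shift tool mm [ 0.2  1.5 74.9] turn z -0.48 world mm [  1.5   0.2 -74.9]
```

Call:
drive_tool --moves '[30,0,1.5,25,0,0,-0.5,30,0,0,25,0,0,0,30,0,0,15,0,0,0,30,0,0,6,0,0,0,30,0,0,2,0,0,0,30,0,0,0,0,0,0,30,0,0,0,0,0,0]'

```text
t: 16.65
tool_pos: [0.6043, -0.1431, 0.1961]
orientation: [2.217, 2.224, 0.002]
force: [-0.2, 0.1, -1.7]
opening: 0.0394
gripper_force: 20.0
```

Call:
drive_tool --moves '[30,0,0,1.5,0,0,0,30,0,0,0,0,0,0,30,0,0,0,0,0,0]'

```text
t: 16.95
tool_pos: [0.6037, -0.1429, 0.1936]
orientation: [2.218, 2.225, 0.0]
force: [0.6, -0.9, -0.8]
opening: 0.0396
gripper_force: 20.0
```

Call:
drive_tool --moves '[30,0,0,0.7,0,0,0,30,0,0,0,0,0,0,30,0,0,0,0,0,0]'

```text
t: 17.25
tool_pos: [0.6036, -0.1428, 0.1925]
orientation: [-2.218, -2.225, 0.0]
force: [0.5, -0.3, -0.9]
opening: 0.0396
gripper_force: 20.0
```

Call:
drive_tool --moves '[30,0,0,0.6,0,0,0,30,0,0,0,0,0,0,30,0,0,0,0,0,0]'

```text
t: 17.55
tool_pos: [0.6037, -0.1429, 0.1922]
orientation: [2.218, 2.225, 0.0]
force: [-1.9, 0.0, 2.2]
opening: 0.0397
gripper_force: 20.0
```

Call:
drive_tool --moves '[45,0,0,0,0,0,0,45,0,0,0,0,0,0,45,0,0,0,0,0,0]'

```text
t: 17.85
tool_pos: [0.6036, -0.1429, 0.1918]
orientation: [2.218, 2.225, 0.0]
force: [-0.3, 0.2, -0.8]
opening: 0.0447
gripper_force: 0.0
```

Call:
drive_tool --moves '[45,0,0,-8,0,0,0,45,0,0,-20,0,0,0,45,0,0,-30,0,0,0,45,0,0,-20,0,0,0,45,0,0,0,0,0,8,45,0,0,0,0,0,0,45,0,0,0,0,0,0]'

```text
t: 18.55
tool_pos: [0.6035, -0.1428, 0.2699]
orientation: [-2.363, -2.069, 0.0]
force: [0.1, 0.7, 0.2]
opening: 0.0448
gripper_force: 0.0
```

```bash
python3 plan.py 0.473 0.107 0.1 -30; python3 - <<'E'
from plant import robot
import cv2
b=robot.read_camera("scene")["color"][120:280,100:300,::-1]
cv2.imwrite("pics/n2.png",cv2.resize(b,(500,400),interpolation=2))
E
```

```text
sd [0.1 0.  0.2]
t 18.6 grasp [ 603.3 -142.8  102.3] yaw 82.4 tilt 0.05 open 45.1 gf 0.0 F [-0.3 -0.5  0.4] q [-0.32  0.28  1.57 -0.    1.29 -0.18]
shift tool mm [ 230.3 -162.2    2.5] turn z 112.4 world mm [-130.3  249.8   -2.3]
```

View pics/n2.png

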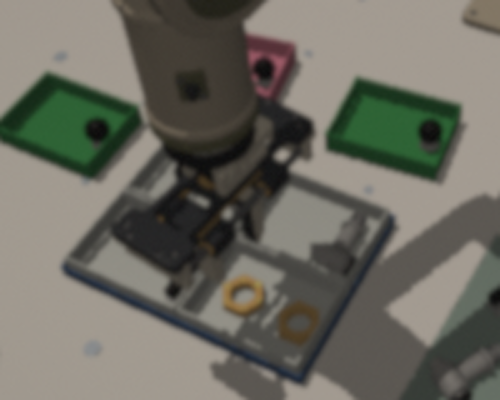

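The scene crop shows the nut flat on the bin floor at (243,294), beside the sample at (300,322). Next is the handle.

Call:
drive_tool --moves '[45,20,-14,0,0,0,0,45,30,-21,0,0,0,0,45,30,-21,0,0,0,0,45,30,-21,0,0,0,0,45,30,-21,0,0,0,0,45,30,-21,0,0,0,0,45,30,-21,0,0,0,0,45,20,-15,0,0,0,0]'

```text
t: 19.45
tool_pos: [0.4786, 0.0979, 0.2693]
orientation: [-2.363, -2.068, 0.001]
force: [0.3, -0.6, -0.7]
opening: 0.045
gripper_force: 0.0
```

Call:
drive_tool --moves '[45,10,-7,0,0,0,-7.5,45,0,0,0,0,0,-7.5,45,0,0,5,0,0,-7.5,45,0,0,5,0,0,-7.5,45,0,0,5,0,0,-7.5,45,0,0,5,0,0,-7.5,45,0,0,5,0,0,-7.5,45,0,0,5,0,0,-7.5]'

```text
t: 20.25
tool_pos: [0.4741, 0.107, 0.2392]
orientation: [-1.006, -2.975, 0.001]
force: [-1.1, -0.6, -0.1]
opening: 0.0451
gripper_force: 0.0
```

Call:
drive_tool --moves '[45,0,0,5,0,0,-7.1,45,0,0,0,0,0,0,45,0,0,0,0,0,0,45,0,0,0,0,0,0]'

```text
t: 20.65
tool_pos: [0.4745, 0.107, 0.2351]
orientation: [0.835, 3.028, 0.0]
force: [0.6, -0.2, -0.1]
opening: 0.045
gripper_force: 0.0
```

```bash
python3 plan.py 0.473 0.107 0.0245 149.7
```

```text
sd [0. 0. 0.]
t 20.7 grasp [474.5 107.   67.8] yaw 149.18 tilt 0.01 open 45.1 gf 0.0 F [ 0.   0.5 -0.6] q [ 0.12 -0.02  1.97 -0.    1.19 -0.92]
shift tool mm [ 1.3 -0.8 43.3] turn z -0.52 world mm [ -1.5  -0.  -43.3]
```

Call:
drive_tool --moves '[45,1.3,-0.8,15,0,0,-0.5,45,0,0,18,0,0,0,45,0,0,10,0,0,0,45,0,0,0,0,0,0,45,0,0,0,0,0,0,10,0,0,0,0,0,0,10,0,0,0,0,0,0,10,0,0,0,0,0,0]'

```text
t: 21.5
tool_pos: [0.4732, 0.107, 0.1926]
orientation: [0.819, 3.032, 0.001]
force: [0.3, 0.3, 0.4]
opening: 0.0255
gripper_force: 0.0
```

Call:
drive_tool --moves '[10,0,0,0,0,0,0,10,0,0,0,0,0,0,10,0,0,0,0,0,0,10,0,0,0,0,0,0]'

```text
t: 21.9
tool_pos: [0.4731, 0.107, 0.1923]
orientation: [0.819, 3.033, 0.0]
force: [-0.2, 0.2, 3.5]
opening: 0.0172
gripper_force: 20.0
```

```bash
python3 plan.py 0.6035 -0.277 0.1 179.6
```

```text
sd [0. 0. 0.]
t 21.95 grasp [473.2 107.   25. ] yaw 149.79 tilt 0.03 open 17.1 gf 20.00045321881771 F [-0.2  0.2  4.4] q [ 0.12  0.04  1.99 -0.    1.11 -0.93]
shift tool mm [-305.9 -266.2  -75. ] turn z -29.81 world mm [ 130.3 -384.    75. ]
```

Call:
drive_tool --moves '[10,0,0,-20,0,0,0,10,0,0,-35,0,0,0,10,-12,-10,-20,0,0,0,10,-28,-24,0,0,0,0,10,-28,-24,0,0,0,0,10,-28,-24,0,0,0,0,10,-28,-24,0,0,0,0,10,-28,-24,0,0,0,0]'

```text
t: 22.75
tool_pos: [0.5389, -0.0832, 0.2664]
orientation: [-0.818, -3.032, -0.0]
force: [0.0, 0.3, -0.9]
opening: 0.0171
gripper_force: 20.0
```

Call:
drive_tool --moves '[10,-28,-24,0,0,0,0,10,-28,-24,0,0,0,0,10,-28,-24,0,0,0,0,10,-28,-24,0,0,0,0,10,-28,-25,0,0,0,0,10,-14,-15,0,0,0,0,10,0,0,0,0,0,-7.5,10,0,0,0,0,0,-7.5]'

```text
t: 23.55
tool_pos: [0.6032, -0.2778, 0.2658]
orientation: [-0.41, -3.113, -0.001]
force: [-0.2, -0.4, -1.4]
opening: 0.0171
gripper_force: 20.0
```

Call:
drive_tool --moves '[10,0,0,0,0,0,-7.4,10,0,0,0,0,0,-7.4,10,0,0,0,0,0,0,10,0,0,0,0,0,0,10,0,0,0,0,0,0]'

```text
t: 24.05
tool_pos: [0.6034, -0.2768, 0.2666]
orientation: [-0.016, -3.141, -0.0]
force: [0.9, -0.2, -0.9]
opening: 0.0172
gripper_force: 20.0
```

```bash
python3 plan.py 0.6035 -0.277 0.0275 179.6; python3 - <<'E'
from plant import robot
import cv2
a=robot.read_camera("top")["color"][120:230,230:370,::-1];b=robot.read_camera("scene")["color"][120:280,100:300,::-1]
cv2.imwrite("pics/h1.png",cv2.resize(cv2.hconcat([cv2.resize(a,(509,400),interpolation=2),cv2.resize(b,(500,400),interpolation=2)]),(800,317)))
E
```

```text
sd [0.  0.  0.1]
t 24.1 grasp [ 603.4 -276.7   99.4] yaw 179.44 tilt 0.02 open 17.0 gf 19.999843910336494 F [ 0.   0.  -0.7] q [-0.51  0.4   1.43  0.    1.31 -2.07]
shift tool mm [-0.2 -0.3 71.9] turn z -0.16 world mm [  0.1  -0.3 -71.9]
```

View pics/h1.png

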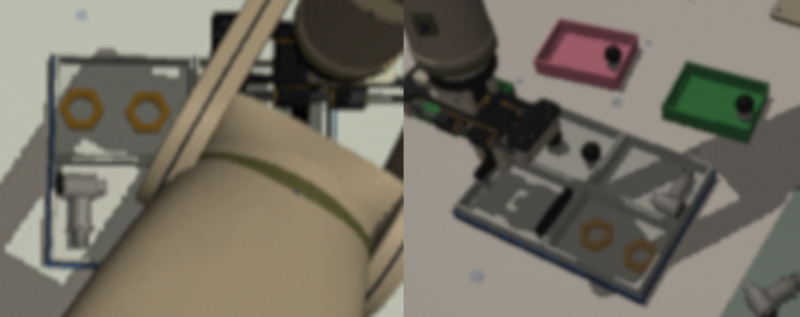

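Both nuts lie flat in the nut bin, in the left view at (81,108) and (147,112). The gripper is over the handle bin with the handle held above its free floor.

Call:
drive_tool --moves '[10,0,0,25,0,0,0,10,0,0,25,0,0,0,10,0,0,13,0,0,0,10,0,0,4,0,0,0,10,0,0,2,0,0,0,10,0,0,0,0,0,0,10,0,0,0,0,0,0]'

```text
t: 24.9
tool_pos: [0.6041, -0.2771, 0.1994]
orientation: [0.011, 3.14, -0.002]
force: [0.5, -0.2, -1.3]
opening: 0.0169
gripper_force: 20.0
```

Call:
drive_tool --moves '[10,0,0,1.5,0,0,0,10,0,0,0,0,0,0,10,0,0,0,0,0,0]'

```text
t: 25.2
tool_pos: [0.6035, -0.2769, 0.1967]
orientation: [0.011, 3.141, -0.0]
force: [-0.1, 0.7, -0.0]
opening: 0.0171
gripper_force: 20.0
```

Call:
drive_tool --moves '[10,0,0,0.7,0,0,0,10,0,0,0,0,0,0,10,0,0,0,0,0,0]'

```text
t: 25.5
tool_pos: [0.6035, -0.2768, 0.1957]
orientation: [-0.011, -3.141, -0.0]
force: [0.7, 0.7, 0.2]
opening: 0.0172
gripper_force: 20.0
```

Call:
drive_tool --moves '[10,0,0,0.7,0,0,0,10,0,0,0,0,0,0,10,0,0,0,0,0,0]'

```text
t: 25.8
tool_pos: [0.6035, -0.2769, 0.195]
orientation: [-0.011, -3.142, -0.0]
force: [0.8, -0.5, -0.8]
opening: 0.0169
gripper_force: 20.0
```

Call:
drive_tool --moves '[10,0,0,0.6,0,0,0,10,0,0,0,0,0,0,10,0,0,0,0,0,0]'

```text
t: 26.1
tool_pos: [0.6035, -0.2769, 0.1948]
orientation: [0.011, 3.141, -0.0]
force: [-2.0, 0.6, 3.1]
opening: 0.0174
gripper_force: 20.0
```

Call:
drive_tool --moves '[32,0,0,0,0,0,0,32,0,0,0,0,0,0,32,0,0,0,0,0,0,32,0,0,-8,0,0,0,32,0,0,-20,0,0,0,32,0,0,-30,0,0,0,45,0,0,-15,0,0,0,45,0,0,0,0,0,0]'

```text
t: 26.9
tool_pos: [0.6047, -0.2775, 0.2714]
orientation: [0.011, 3.136, -0.005]
force: [0.2, -0.8, 0.3]
opening: 0.0431
gripper_force: 0.0
```

Call:
drive_tool --moves '[45,0,0,0,0,0,0,45,0,0,0,0,0,0]'

```text
t: 27.1
tool_pos: [0.6029, -0.2765, 0.2656]
orientation: [-0.011, -3.139, -0.002]
force: [0.2, 0.1, -0.2]
opening: 0.0452
gripper_force: 0.0
```

```bash
python3 plan.py 0.5788 0.0972 0.1 148.9
```

```text
sd [0.  0.  0.1]
t 27.15 grasp [ 602.5 -276.3   98.2] yaw 179.59 tilt 0.16 open 45.2 gf 0.0 F [ 0.  -0.5  0.9] q [-0.51  0.4   1.43  0.    1.31 -2.07]
shift tool mm [ 26.3 373.3  -1.2] turn z 30.69 world mm [-23.7 373.5   1.8]
```

Call:
drive_tool --moves '[40,2,24,0,0,0,0,40,2.5,37,0,0,0,0,40,2.5,37,0,0,0,0,40,2.5,37,0,0,0,0,40,2.5,37,0,0,0,0,40,2.5,37,0,0,0,0,40,2.5,37,0,0,0,0,40,2.5,37,0,0,0,0]'

```text
t: 27.95
tool_pos: [0.5852, 0.0078, 0.266]
orientation: [-0.011, -3.139, -0.0]
force: [-0.1, 1.6, -0.8]
opening: 0.0402
gripper_force: 0.0
```

Call:
drive_tool --moves '[40,2.5,37,0,0,0,0,40,2.5,37,0,0,0,0,40,2.5,17,0,0,0,7.7,40,0,0,10,0,0,7.7,40,0,0,10,0,0,7.7,40,0,0,10,0,0,7.6,40,0,0,0,0,0,0,40,0,0,0,0,0,0]'

```text
t: 28.75
tool_pos: [0.5787, 0.0973, 0.2365]
orientation: [-0.836, -3.026, 0.001]
force: [-0.7, -1.1, 0.1]
opening: 0.04
gripper_force: 0.0
```

Call:
drive_tool --moves '[40,0,0,0,0,0,0,40,0,0,0,0,0,0]'

```text
t: 28.95
tool_pos: [0.5794, 0.0973, 0.238]
orientation: [0.84, 3.027, 0.0]
force: [0.0, 0.3, 0.5]
opening: 0.0399
gripper_force: 0.0
```

```bash
python3 plan.py 0.577 0.098 0.0225 148.9
```

```text
sd [0. 0. 0.]
t 29.0 grasp [579.6  97.3  70.7] yaw 148.98 tilt 0.05 open 39.8 gf 0.0 F [ 0.   0.2 -0.4] q [ 0.08  0.24  1.68 -0.    1.22 -0.95]
shift tool mm [ 2.6 -0.7 48.2] turn z 0.08 world mm [ -2.6   0.7 -48.2]
```

Call:
drive_tool --moves '[40,2.6,-0.7,15,0,0,0,40,0,0,20,0,0,0,40,0,0,10,0,0,0,40,0,0,3,0,0,0,40,0,0,0,0,0,0,40,0,0,0,0,0,0,10,0,0,0,0,0,0,10,0,0,0,0,0,0]'

```text
t: 29.8
tool_pos: [0.5766, 0.0981, 0.1894]
orientation: [0.842, 3.026, 0.0]
force: [0.1, 0.5, 0.4]
opening: 0.0285
gripper_force: 0.0
```

Call:
drive_tool --moves '[10,0,0,0,0,0,0,10,0,0,0,0,0,0,10,0,0,0,0,0,0,10,0,0,0,0,0,0]' --grip_force 25

```text
t: 30.2
tool_pos: [0.5766, 0.0981, 0.1895]
orientation: [0.842, 3.026, -0.0]
force: [0.2, -0.2, 0.2]
opening: 0.0193
gripper_force: 25.0
```

```bash
python3 plan.py 0.5035 -0.145 0.1 180
```

```text
sd [0. 0. 0.]
t 30.25 grasp [576.6  98.   22.2] yaw 148.89 tilt 0.0 open 19.3 gf 24.99258667230606 F [-0.6 -0.6  0.1] q [ 0.08  0.3   1.71 -0.    1.13 -0.95]
shift tool mm [ -63.  -245.9  -77.8] turn z -31.11 world mm [ -73.1 -243.    77.8]
```

Call:
drive_tool --moves '[10,0,0,-25,0,0,0,10,0,0,-35,0,0,0,10,-3,-13,-18,0,0,0,10,-8,-32,0,0,0,0,10,-8,-32,0,0,0,0,10,-8,-32,0,0,0,0,10,-8,-32,0,0,0,0,10,-8,-32,0,0,0,0]'

```text
t: 31.05
tool_pos: [0.5232, -0.0733, 0.2672]
orientation: [-0.842, -3.026, -0.0]
force: [0.2, -0.7, -2.3]
opening: 0.0195
gripper_force: 25.0
```

Call:
drive_tool --moves '[10,-8,-32,0,0,0,0,10,-8,-32,0,0,0,0,10,-2,-10,0,0,0,-7.8,10,0,0,0,0,0,-7.8,10,0,0,0,0,0,-7.8,10,0,0,0,0,0,-7.7,10,0,0,0,0,0,0,10,0,0,0,0,0,0]'

```text
t: 31.85
tool_pos: [0.501, -0.1448, 0.2672]
orientation: [-0.007, -3.141, -0.0]
force: [1.0, 0.4, -0.6]
opening: 0.0193
gripper_force: 25.0
```

```bash
python3 plan.py 0.501 -0.145 0.025 180; python3 - <<'E'
from plant import robot
import cv2
a=robot.read_camera("top")["color"][120:230,230:370,::-1];b=robot.read_camera("scene")["color"][120:280,100:300,::-1]
cv2.imwrite("pics/t1.png",cv2.resize(cv2.hconcat([cv2.resize(a,(509,400),interpolation=2),cv2.resize(b,(500,400),interpolation=2)]),(800,317)))
E
```

```text
sd [0. 0. 0.]
t 31.9 grasp [ 501.  -144.8   99.9] yaw 179.77 tilt 0.02 open 19.4 gf 24.989506602287292 F [-0.2  0.  -2.1] q [-0.38  0.03  1.85  0.    1.26 -1.95]
shift tool mm [-0.  -0.2 74.9] turn z -0.23 world mm [ -0.   -0.2 -74.9]
```

View pics/t1.png

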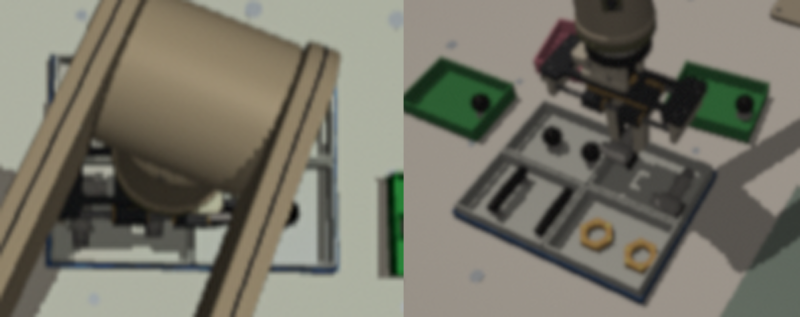

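In the right view the handle stands in its bin at (510,190) beside its sample, and both knobs stand in theirs. The tap is held above the free half of its own bin, near (620,150).

Call:
drive_tool --moves '[10,0,0,25,0,0,-0.2,10,0,0,25,0,0,0,10,0,0,15,0,0,0,10,0,0,5,0,0,0,10,0,0,2,0,0,0,10,0,0,0,0,0,0,10,0,0,0,0,0,0]'

```text
t: 32.7
tool_pos: [0.5018, -0.1452, 0.1966]
orientation: [-0.005, 3.14, -0.001]
force: [0.5, 0.2, -1.6]
opening: 0.0187
gripper_force: 25.0
```

Call:
drive_tool --moves '[10,0,0,1.5,0,0,0,10,0,0,0,0,0,0,10,0,0,0,0,0,0]'

```text
t: 33.0
tool_pos: [0.5013, -0.145, 0.1942]
orientation: [-0.005, 3.141, -0.0]
force: [0.6, -0.2, -2.7]
opening: 0.0192
gripper_force: 25.0
```

Call:
drive_tool --moves '[10,0,0,1,0,0,0,10,0,0,0,0,0,0,10,0,0,0,0,0,0]'

```text
t: 33.3
tool_pos: [0.5011, -0.1449, 0.1929]
orientation: [0.005, -3.141, -0.0]
force: [-0.5, -0.2, -1.5]
opening: 0.0193
gripper_force: 25.0
```

Call:
drive_tool --moves '[10,0,0,0.6,0,0,0,10,0,0,0,0,0,0,10,0,0,0,0,0,0]'

```text
t: 33.6
tool_pos: [0.5012, -0.1449, 0.1923]
orientation: [0.005, -3.142, 0.0]
force: [0.2, 1.1, -1.4]
opening: 0.0194
gripper_force: 25.0
```

Call:
drive_tool --moves '[10,0,0,0.6,0,0,0,10,0,0,0,0,0,0,10,0,0,0,0,0,0]'

```text
t: 33.9
tool_pos: [0.5012, -0.145, 0.1919]
orientation: [-0.005, 3.141, -0.0]
force: [-1.4, -0.7, 0.8]
opening: 0.0192
gripper_force: 25.0
```

Call:
drive_tool --moves '[32,0,0,0,0,0,0,32,0,0,0,0,0,0,32,0,0,0,0,0,0,32,0,0,-8,0,0,0,32,0,0,-20,0,0,0,32,0,0,-30,0,0,0,32,0,0,-40,0,0,0,32,-20,-30,-20,0,0,0]'

```text
t: 34.7
tool_pos: [0.5213, -0.1732, 0.314]
orientation: [-0.009, 3.138, -0.001]
force: [2.1, -0.8, -0.4]
opening: 0.032
gripper_force: 0.0
```

Call:
drive_tool --moves '[32,0,-40,0,0,0,0,32,0,-40,0,0,0,0,32,0,-40,0,0,0,0,32,0,-40,0,0,0,0,32,0,-40,0,0,0,0,32,0,-40,0,0,0,0,32,0,-20,0,0,0,0,32,0,0,0,0,0,0]'

```text
t: 35.5
tool_pos: [0.5213, -0.4377, 0.3101]
orientation: [-0.0, 3.141, -0.002]
force: [-0.2, 1.6, 0.7]
opening: 0.032
gripper_force: 0.0
```

```bash
python3 - <<'E'
from plant import robot
import cv2
for i in range(6): c=robot.read_camera("top")
a=c["color"][130:225,105:360,::-1];b=robot.read_camera("scene")["color"][150:350,100:420,::-1]
cv2.imwrite("pics/f.png",cv2.vconcat([cv2.resize(a,(640,238),interpolation=2),cv2.resize(b,(640,360),interpolation=2)]))
print(robot.read_state()["t"])
E
```

```text
35.85
```

View pics/f.png

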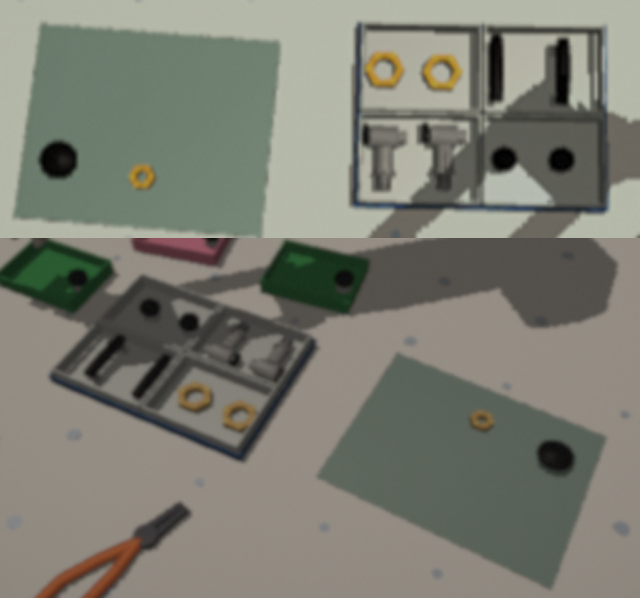

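All four parts lie beside their samples: nuts (385,70)/(441,72), handles (496,70)/(562,70), taps (382,155)/(443,155), knobs (503,159)/(561,159). The flat knob (58,159) and the small nut (142,177) are untouched on the mat.

```bash
python3 -c "
from plant import robot
print(robot.close_job())"
```

```text
the job is handed in; nothing more can be done
None
```

The ball knob, large nut, side handle and tap each rest on the floor of their own bin beside the sample, the flat knob and small nut were left where they lay, and the job was handed in at about 36 s.

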